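# Lock the tray carriage with its linchpin

## Task

The tray carriage is hitched to the blue fork, but its linchpin is still drawn out. Push the pin fully home first, and only then swing the yellow sprung ring over the pin's end until it snaps shut and stays there. Leave everything else on the table where it is.

Things in the scene. Friction and masses are not known exactly. Their poses are not given: they have to be found in the camera images.
- coupling: fixed blue fork round an aluminium eye, with a tray carriage and two loaves (160 mm high) from 130 mm along +y. Origin on the table under the fork's middle, z up. The pin lies level along x at height 85 mm and goes in towards +x. Fork: 22 mm either way along x, 16 mm along y, top at 101 mm; foot plate 110 x 90 x 12 mm; drawbar along +y 42 mm high.
- pin (a joint): how far the linchpin is still drawn out, in m: 0 = fully home (collar against the fork, tip standing 12 mm out beyond the far cheek), up to 0.05 = drawn out. It slides with about 4 N of friction, has no spring, stays where it is left, and cannot leave the fork.
- ring (a joint): ring swing, rad: 0 = shut, level along the pin with its crown just in front of the pin tip; 1.57 = upright; 1.70 = open at its stop, leaning slightly back to the knob. Turns in the vertical plane through the pin. Sprung over-centre: above 0.85 it springs back open, below 0.85 it snaps shut by itself and stays shut; about 2 N at the crown swings it.
- knob_face (a point): centre of the flat outer face of the linchpin's red knob (32 mm across, 12 mm thick), the end to push on; it lies 97 mm behind the fork's middle (-x of the coupling) when the pin is home. A 12 mm stem joins knob and collar; a small spring strut hangs 27 mm below the pin's axis by the collar. Under the knob there is only open table or flat things up to 16 mm high.
- ring_hinge (a point): middle of the ring's hinge on the pin's dark collar (34 mm across), on the pin's axis, 67 mm ahead of the knob face; it moves with the pin. The hinge line is level, across the pin.
- ring_crown (a point): middle of the yellow ring's far end (its crown), centre of the wire; 72 mm from the hinge. The ring is a closed loop of 6 mm wire, 52 mm wide between wire centres (46 mm inside), its crown a short bar about 14 mm long with 45 to 60 degree shoulders.
- loaf: tall sweet loaf in a dark brown and gold paper case, 96 mm across, 124 mm tall; origin under its centre. Bystander: leave where it is.
- sprinkle_jar: jar with an orange cap, 60 mm across, 100 mm tall; origin under its centre. Bystander: leave where it is.
- far_loaf: second loose loaf in a dark paper case, 96 mm across, 114 mm tall; origin under its centre. Bystander: leave where it is.
- bowl: steel mixing bowl, 200 mm across, 85 mm tall; origin under its centre. Bystander: leave where it is.
- tub: clear open plastic tub, 130 x 170 x 70 mm; origin under its centre. Bystander: leave where it is.
- spatula: wooden spatula 240 mm long, lying flat. Bystander: leave where it is.
- scraper: bench scraper with a blue grip, 125 x 130 mm, lying flat. Bystander: leave where it is.

How it is judged (in metres and radians):
On the way, in this order (a step that is already met when the one before it is completed fails the run):
1. the linchpin is pushed fully home (within 3 mm) while the ring is still open (value of joint pin below 0.003 m and value of joint ring above 1 rad), for 0.1 s.
2. the ring is swung over the pin's end and snapped shut, the pin still home (value of joint pin below 0.003 m and value of joint ring below 0.12 rad), for 0.2 s.
At the end, for the whole second after the job is handed in: the linchpin is within 3 mm of fully home, the ring is shut (within 0.12 rad of level), and both are at rest (all of step 2 and velocity of joint pin between -0.01 and 0.01 m/s and velocity of joint ring between -0.1 and 0.1 rad/s); the robot touches nothing.
It fails at once if the ring is swung shut (below 0.5 rad) while the pin is still more than 12 mm out (value of joint ring below 0.5 rad and value of joint pin above 0.012 m).
It fails at once if a bystander is moved by more than 30 mm (distance of any of loaf, sprinkle_jar, far_loaf, bowl, tub, spatula, scraper from where it was at the start of the episode above 0.03 m).
It also fails if it takes over 42 s, if anything falls off the work surface, if the arm or the gripper's body presses on something with over 40 N, if the wrist force passes 120 N, or if a joint passes its speed limit or range.

## Robot

A 6-joint arm with a two-finger parallel gripper is mounted at the origin on the work surface. World frame = base frame: x ahead of the robot, y to its left, z up, the work surface at z = 0. Lengths are in m, angles in degrees, forces in N, time in s.
With the tool pointing down it reaches from about 0.375 to 0.9 m from the base axis. Payload 3.1 kg.
Tool frame: the origin (TCP) lies at the very end of the fingers, on their centre line; the grasp point (between the pads) lies 19 mm behind it; z points along the fingers, y is the line along which they close (so a half turn about z gives the same grasp; the last joint's range is limited). The gripper opens to 87 mm and grips with 3 to 60 N. Pads are 19 mm wide; open, the fingers measure 117 mm over their backs; the gripper's body (75 mm by 190 mm) begins 51 mm behind the grasp point.
Start: joints at [53.6, 30.224, 82.088, -0, 67.689, -10.227], TCP at [0.276, 0.561, 0.223] pointing down, gripper open.
Joint ranges: [-176.69, 176.69], [-43.24, 126.21], [12.49, 139.97], [-82, 262], [0, 151.66], [-163.58, 163.58]. Speed limits (degrees/s): [159.86, 159.86, 180, 180, 180, 180].

## Interface

Orientations are given as a 3x3 rotation matrix whose columns are the frame's x, y, z axes.
In Python, from rig import bot, imaging gives the robot as it stands.
- The arm moves only by the tool drive_tool, never from a script. Its argument "deltas" is text: rows parted by semicolons, each of 5 numbers parted by spaces: the finger opening in mm, from 0 to 87, then the shift along the world's x, y, z in mm, then the turn about the world's z in rad. In form: jaw dx dy dz twist; .... A call has 1 to 12 rows; each row is the pose to reach, as a shift and turn from the pose commanded when the call began; what a row does not reach only later rows make up. A row lasts 1/10 s, in which the tool goes at most 50 mm and 8.59 degrees, less where a joint would pass 70% of its speed; a pose out of reach is approached as far as the arm can. A call with a gripper value outside its range is refused whole. The fingers move at their own pace and stop on an object; the grip force is fixed at half the most. Time passes only in rows, so rows that repeat a pose let the fingers close. It gives the time, the measured TCP pose, the force, the opening and the grip force at its end, in the units of the state.
- bot.read_state(): the state, without advancing time (a new reading comes with each control period).
- imaging.capture(name): name is "side" or "top" or "wrist"; returns the picture (400x640x3 uint8, red, green, blue); there is no depth.
- imaging.camera_model(name): a dict with "fx", "fy", "cx", "cy" (pixels), "T" (4x4, takes a point from camera to world coordinates). Camera axes: x right, y down, z forward; pixel columns grow to the right and rows downward; lengths in m; the calibration is good to about 2 mm. The wrist camera is an equidistant fisheye: a pixel r from the principal point sees the ray r / f radians off the axis. A picture is of the moment at which its call begins: read the wrist's pose just before it. camera_model takes no time and is no camera call; for the wrist camera it gives the pose at the moment of the call.
- bot.hand_in(): hands the job in; it is judged then, once.
The state is a dict: "time_s": time; "joint_positions": joint angles; "qvel": joint speeds; "tau": joint torques, N m; "position": TCP position; "tcp_rot": TCP orientation; "force": force on the tool from outside, world axes, zero at the start; "moment": the same for the moment, N m; "opening": opening from 0.0 (shut) to 1.0 (fully open); "grasp_force": force on a finger pad.
Only numpy, scipy, OpenCV 4.12 (cv2) and the standard library are available. Lean on these libraries where they do the work, as an engineer would, in place of code of your own. Each camera call takes 0.05 s, during which the arm holds its last target. There are 200 camera calls.

## Working session

There is one attempt and no reset: what is moved stays moved. The work goes in short steps, Python scripts to look and compute and a tool call to move; the robot and the scene stay as the last step left them, time stands still between calls to the robot, and variables do not carry over. Pictures are saved under pics/ and viewed, at most 10 in all, crops included, and the job is handed in when it is done.

Besides the shell and the picture viewer there is one more tool, called after ">>>" in YAML: its name, and indented under it one key for each argument. drive_tool: Moves the arm, as the interface text tells. Its arguments: {"type":"object","properties":{"deltas":{"type":"string"}},"required":["deltas"]}

```bash
mkdir -p pics
python3 - <<'E'
from rig import bot, imaging
import cv2,numpy as np
for n in("side","top","wrist"):
    m=imaging.camera_model(n); print(n,{k:np.round(v,4).tolist() for k,v in m.items() if k!='name' and not isinstance(v,str)})
    cv2.imwrite(f"pics/{n}0.png",cv2.cvtColor(imaging.capture(n),cv2.COLOR_RGB2BGR))
s=bot.read_state();print(s)
E
```

```text
side {'fx': 370.1145, 'fy': 370.1145, 'cx': 321.543, 'cy': 200.9503, 'T': [[0.8746, -0.3181, 0.366, 0.04], [-0.4845, -0.602, 0.6347, -0.8352], [0.0184, -0.7324, -0.6806, 0.9816], [0.0, 0.0, 0.0, 1.0]]}
top {'fx': 453.9665, 'fy': 453.9665, 'cx': 311.9838, 'cy': 196.723, 'T': [[0.0248, -0.9857, 0.1668, 0.2603], [-0.9997, -0.0243, 0.0054, 0.0041], [-0.0013, -0.1669, -0.986, 1.8379], [0.0, 0.0, 0.0, 1.0]]}
wrist {'fx': 309.7069, 'fy': 309.7069, 'cx': 320.8924, 'cy': 202.1975, 'T': [[0.4402, 0.871, 0.218, 0.2162], [0.8979, -0.4263, -0.1097, 0.5899], [-0.0026, 0.2441, -0.9697, 0.3835], [0.0, 0.0, 0.0, 1.0]]}
{'time_s': 0.15, 'joint_positions': array([ 5.36010407e+01,  3.02677141e+01,  8.21406850e+01, -1.29632578e-03,
        6.76882448e+01, -1.02265646e+01]), 'qvel': array([ 0.06113374, -0.11817262, -0.16251792,  0.08614291,  0.0348864 ,
        0.06520337]), 'tau': array([ 1.27844040e-03, -4.40430915e+01, -1.76843512e+01,  6.33740681e-02,
        5.51778416e-02, -9.60783973e-05]), 'position': array([0.27530059, 0.56046835, 0.22177943]), 'tcp_rot': array([[-8.97474643e-01,  4.41064958e-01, -9.84078119e-04],
       [ 4.41065967e-01,  8.97473641e-01, -1.37009502e-03],
       [ 2.78883271e-04, -1.66366890e-03, -9.99998577e-01]]), 'force': array([-0.21409008, -0.00501659, -0.87493088]), 'moment': array([-0.04836732, -0.01703255,  0.03212669]), 'grasp_force': 0.0, 'opening': 1.002559765566183}
```

View pics/side0.png

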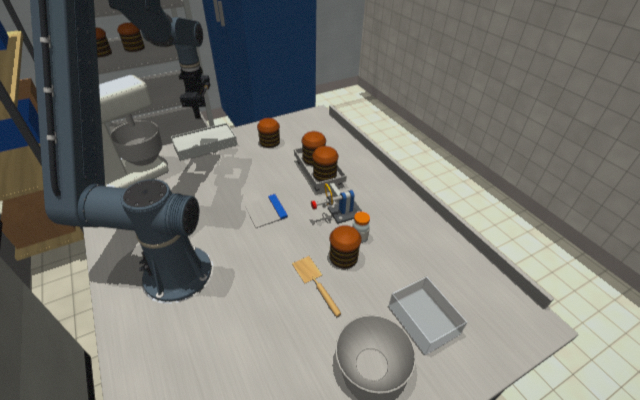

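View pics/top0.png

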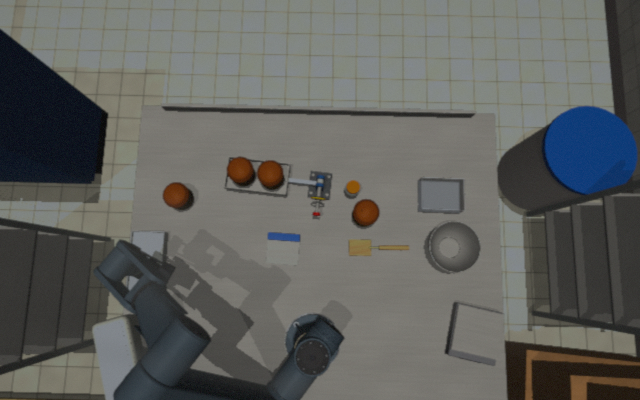

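Side: red knob about (314,205), ring (331,190), fork (347,200). Top: knob (316,214), ring (317,203), fork (319,183), with the pin roughly along world +x. I'll enlarge both.

Run:
```python
import cv2,numpy as np
a=cv2.imread("pics/side0.png")[165:240,295:385];b=cv2.imread("pics/top0.png")[160:235,275:375]
a=cv2.resize(a,None,fx=8,fy=8,interpolation=cv2.INTER_CUBIC)
b=cv2.resize(b,None,fx=8,fy=8,interpolation=cv2.INTER_CUBIC)
cv2.imwrite("pics/sc.png",a);cv2.imwrite("pics/tc.png",b)
```

```text
(no output)
```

View pics/sc.png

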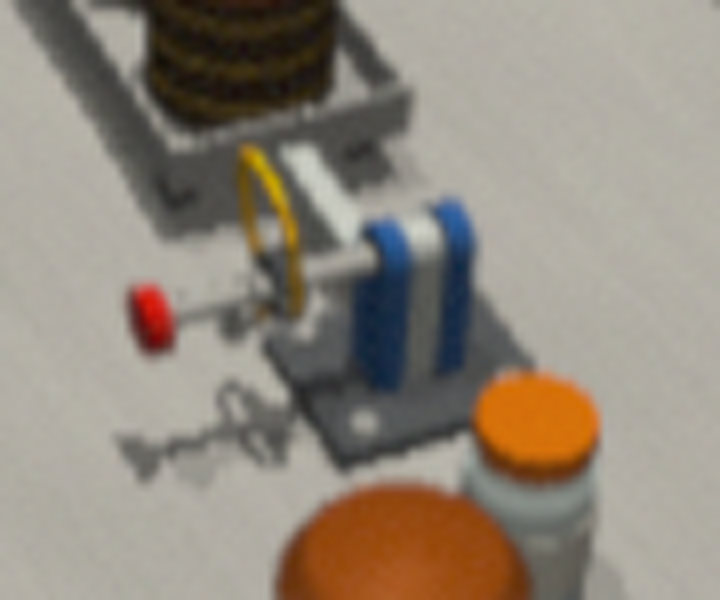

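View pics/tc.png

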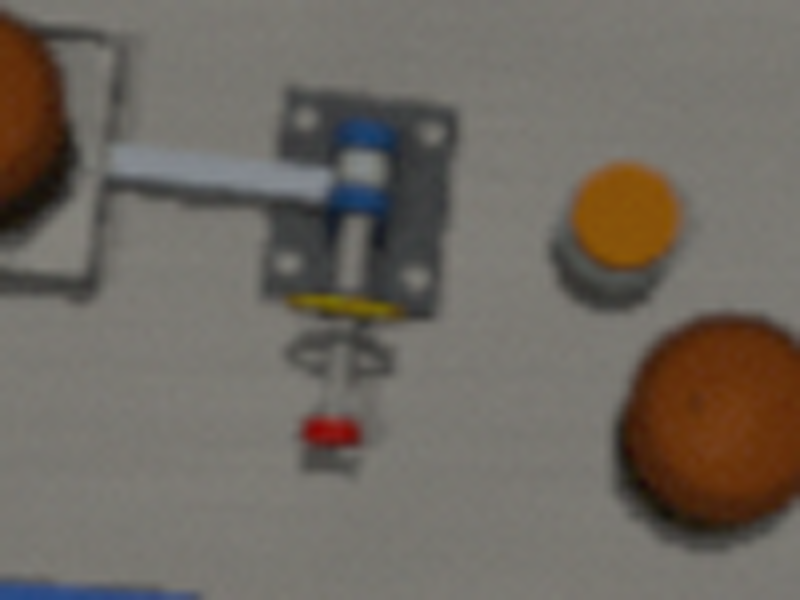

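The crops show, in side px: knob (151,318), crown (250,150), fork tops (385,230) and (455,207). In top px: knob (331,432), ring crown (345,304), fork middle (364,167), and plate corners (288,90), (457,108), (437,316), (264,296).

```bash
cat > h.py <<'E'
from rig import bot, imaging
import numpy as np
def onplane(n,p,z):
    m=imaging.camera_model(n);T=m['T'];d=T[:3,:3]@[(p[0]-m['cx'])/m['fx'],(p[1]-m['cy'])/m['fy'],1]
    o=T[:3,3];return o+d*(z-o[2])/d[2]
def ray(n,p):
    m=imaging.camera_model(n);T=m['T'];d=T[:3,:3]@[(p[0]-m['cx'])/m['fx'],(p[1]-m['cy'])/m['fy'],1];return T[:3,3],d/np.linalg.norm(d)
def tri(a,b):
    (o,d),(q,e)=a,b
    s=np.linalg.lstsq(np.c_[d,-e],q-o,rcond=None)[0];A=o+s[0]*d;B=q+s[1]*e
    return (A+B)/2,np.linalg.norm(A-B)
def proj(n,P):
    m=imaging.camera_model(n);T=np.array(m['T']);c=T[:3,:3].T@(np.array(P)-T[:3,3])
    return c[0]/c[2]*m['fx']+m['cx'],c[1]/c[2]*m['fy']+m['cy']
S=lambda u,v:(295+(u+.5)/8-.5,165+(v+.5)/8-.5)
Tp=lambda u,v:(275+(u+.5)/8-.5,160+(v+.5)/8-.5)
E
python3 - <<'E'
from h import *
np.set_printoptions(precision=4,suppress=True)
c=[onplane('top',Tp(*p),.012) for p in((288,90),(457,108),(437,316),(264,296))]
c=np.array(c);print(c,c.mean(0))
ax=(c[0]-c[3])+(c[1]-c[2]);print('yaw',np.degrees(np.arctan2(ax[1],ax[0])), [np.linalg.norm(c[i]-c[i-1]) for i in range(4)])
print('knob',onplane('top',Tp(331,432),.085),onplane('side',S(151,318),.085),tri(ray('top',Tp(331,432)),ray('side',S(151,318))))
print('crown',tri(ray('top',Tp(345,304)),ray('side',S(250,150))))
print('fork',onplane('top',Tp(364,167),.1), onplane('side',S(420,220),.101))
print('jar',onplane('top',Tp(625,215),.1),'loaf',onplane('top',Tp(730,420),.1),'carr loaf',onplane('top',(271,174),.16))
E
```

```text
[[ 0.6774  0.0226  0.012 ]
 [ 0.67   -0.0645  0.012 ]
 [ 0.5614 -0.0562  0.012 ]
 [ 0.5695  0.0322  0.012 ]] [ 0.6196 -0.0165  0.012 ]
yaw -4.695304708645585 [np.float64(0.10826791120274566), np.float64(0.08746111649670792), np.float64(0.10897951642795917), np.float64(0.08875745393480576)]
knob [ 0.4909 -0.0033  0.085 ] [ 0.4884 -0.0011  0.085 ] (array([ 0.4892, -0.0028,  0.0864]), np.float64(0.00311659659700551))
crown (array([ 0.5369, -0.0067,  0.1677]), np.float64(0.00725776861463865))
fork [ 0.6197 -0.0163  0.1   ] [ 0.6174 -0.0159  0.101 ]
jar [ 0.599 -0.144  0.1  ] loaf [ 0.4995 -0.1956  0.1   ] carr loaf [0.6275 0.1704 0.16  ]
```

Fork middle is at about (0.620, -0.016), the pin axis is yawed about -5°, and the knob face is at about (0.484, -0.004), so the pin is about 39 mm out. The crown at about z 0.16 fits the open ring. I'll approach from behind the knob with the fingers closed.

>>> drive_tool:
  deltas: "0 173 -562 -23 0.365;0 173 -562 -23 0.365;0 173 -562 -23 0.365;0 173 -562 -23 0.365;0 173 -562 -23 0.365;0 173 -562 -23 0.365;0 173 -562 -23 0.365;0 173 -562 -23 0.365;0 173 -562 -23 0.365;0 173 -562 -23 0.365;0 173 -562 -23 0.365;0 173 -562 -23 0.365"

```text
time_s: 1.35
position: [0.4493, -0.0038, 0.1995]
tcp_rot: [[-0.996, 0.093, 0.001], [0.093, 0.996, -0.0], [-0.001, -0.0, -1.0]]
force: [0.8, 0.7, -0.6]
opening: 0.033
grasp_force: 0.0
```

>>> drive_tool:
  deltas: "0 0 0 -40 0;0 0 0 -80 0;0 0 0 -122 0;0 0 0 -122 0;0 0 0 -122 0"

```text
time_s: 1.85
position: [0.4482, -0.001, 0.0773]
tcp_rot: [[-0.996, 0.092, -0.002], [0.092, 0.996, 0.001], [0.002, 0.0, -1.0]]
force: [-0.3, 0.5, 0.8]
opening: 0.001
grasp_force: 0.0
```

Run:
```python
from h import *
import cv2
s=bot.read_state();print(s['time_s'],s['position'],s['tcp_rot'][:,1],s['force'],s['opening'])
w=imaging.capture('wrist');t=imaging.capture('side')
cv2.imwrite('pics/w1.png',cv2.cvtColor(w,cv2.COLOR_RGB2BGR))
a=cv2.resize(t[150:240,275:385],None,fx=6,fy=6,interpolation=cv2.INTER_CUBIC)
cv2.imwrite('pics/s1.png',cv2.cvtColor(a,cv2.COLOR_RGB2BGR))
```

```text
1.85 [ 0.44818098 -0.00097684  0.07730994] [9.17475909e-02 9.95782211e-01 4.10555797e-04] [-0.3227169   0.46614886  0.75874581] 0.0009446119259781737
```

View pics/w1.png

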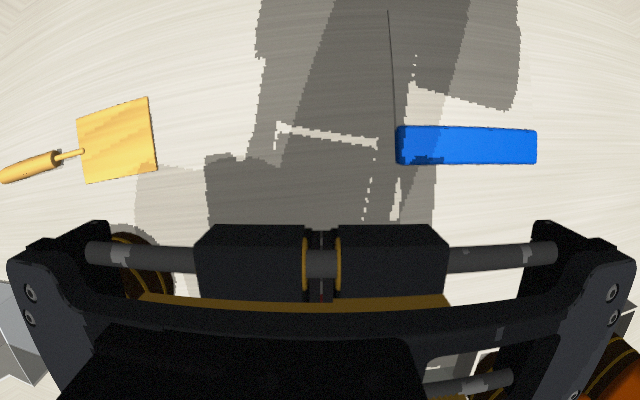

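View pics/s1.png

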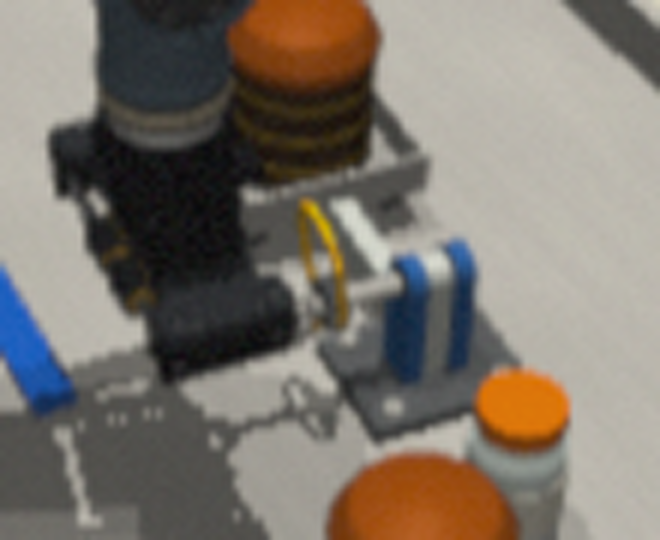

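The ring is still open and clear of the gripper; the wrist camera looks backward, away from the knob. I'll push along the axis (0.996, -0.092) while watching the force.

>>> drive_tool:
  deltas: "0 10 -1 0 0;0 20 -2 0 0;0 28 -2.6 0 0;0 34 -3.1 0 0;0 40 -3.7 0 0;0 46 -4.2 0 0;0 50 -4.6 0 0;0 50 -4.6 0 0"

```text
time_s: 2.75
position: [0.4997, -0.0056, 0.0774]
tcp_rot: [[-0.996, 0.092, 0.001], [0.092, 0.996, 0.0], [-0.001, 0.0, -1.0]]
force: [-2.4, 0.7, 0.6]
opening: 0.005
grasp_force: 1.1
```

>>> drive_tool:
  deltas: "0 3 -0.3 0 0;0 6 -0.6 0 0;0 8 -0.7 0 0;0 8 -0.7 0 0;0 8 -0.7 0 0"

```text
time_s: 3.25
position: [0.507, -0.0064, 0.0774]
tcp_rot: [[-0.996, 0.092, 0.001], [0.092, 0.996, 0.0], [-0.001, 0.0, -1.0]]
force: [-3.3, 0.8, -1.6]
opening: 0.006
grasp_force: 1.3
```

>>> drive_tool:
  deltas: "0 2 -0.2 0 0;0 4 -0.4 0 0;0 6 -0.6 0 0;0 6 -0.6 0 0;0 6 -0.6 0 0"

```text
time_s: 3.75
position: [0.512, -0.0068, 0.0774]
tcp_rot: [[-0.996, 0.092, -0.002], [0.092, 0.996, 0.0], [0.002, 0.0, -1.0]]
force: [-5.1, 1.9, 0.1]
opening: 0.006
grasp_force: 2.5
```

>>> drive_tool:
  deltas: "0 2 -0.2 0 0;0 4 -0.4 0 0;0 4 -0.4 0 0;0 4 -0.4 0 0"

```text
time_s: 4.15
position: [0.512, -0.0068, 0.0774]
tcp_rot: [[-0.996, 0.091, -0.01], [0.091, 0.996, 0.001], [0.01, 0.0, -1.0]]
force: [-10.8, 0.9, 7.8]
opening: 0.007
grasp_force: 5.7
```

The force is rising with no motion, and the finger front is at about 0.522 against an expected home face of 0.523. One firmer nudge will confirm it.

>>> drive_tool:
  deltas: "0 3 -0.3 0 0;0 6 -0.6 0 0;0 6 -0.6 0 0"

```text
time_s: 4.45
position: [0.5119, -0.0067, 0.0771]
tcp_rot: [[-0.996, 0.09, -0.023], [0.089, 0.996, 0.003], [0.023, 0.001, -1.0]]
force: [-20.5, -0.5, 15.6]
opening: 0.006
grasp_force: 10.3
```

>>> drive_tool:
  deltas: "0 -20 2 0 0;0 -50 4.6 0 0;0 -60 5.5 0 0;0 -60 5.5 60 0;0 -60 5.5 100 0;0 -60 5.5 140 0;0 -60 5.5 140 0"

```text
time_s: 5.15
position: [0.4695, -0.0042, 0.2237]
tcp_rot: [[-0.996, 0.092, 0.018], [0.092, 0.996, -0.005], [-0.019, -0.003, -1.0]]
force: [-0.6, -0.0, -0.4]
opening: 0.005
grasp_force: 0.0
```

Run:
```python
from h import *
import cv2
s=bot.read_state();print(s['time_s'],s['position'],s['force'])
t=imaging.capture('side');u=imaging.capture('top')
a=cv2.resize(t[165:240,300:375],None,fx=8,fy=8,interpolation=cv2.INTER_CUBIC)[:, :400]
a=cv2.resize(t[170:225,310:360],None,fx=8,fy=8,interpolation=cv2.INTER_CUBIC)
b=cv2.resize(u[165:220,295:345],None,fx=8,fy=8,interpolation=cv2.INTER_CUBIC)
cv2.imwrite('pics/s2.png',cv2.cvtColor(np.hstack([a,b]),cv2.COLOR_RGB2BGR))
```

```text
5.15 [ 0.46949853 -0.00422098  0.22367397] [-0.62307575 -0.04545275 -0.44981038]
```

View pics/s2.png

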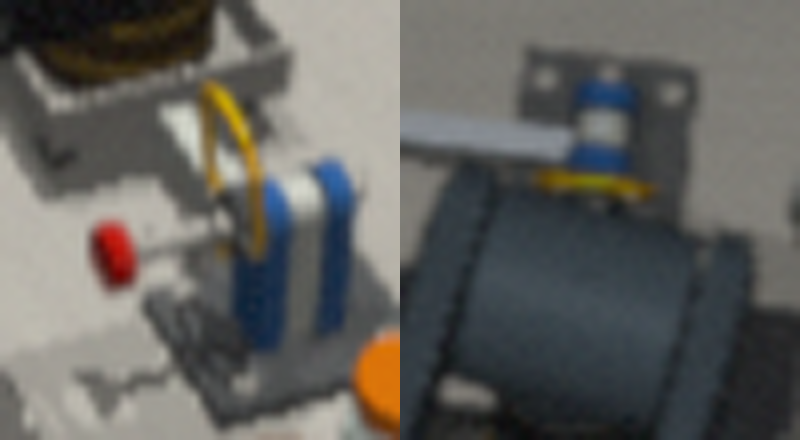

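The pin is home with the collar at the fork, and the ring is upright and open. Its crown is expected at about (0.581, -0.013, 0.156). I'll come down behind the crown with the tip at z ≈ 0.126, then sweep forward.

>>> drive_tool:
  deltas: "0 40 -3.5 0 0;0 80 -7 0 0;0 80 -7 -45 0;0 80 -7 -92 0;0 80 -7 -92 0;0 80 -7 -92 0"

```text
time_s: 5.85
position: [0.5419, -0.0094, 0.124]
tcp_rot: [[-0.996, 0.092, -0.004], [0.092, 0.996, 0.001], [0.004, 0.0, -1.0]]
force: [-0.3, 0.1, 0.2]
opening: 0.006
grasp_force: 0.0
```

>>> drive_tool:
  deltas: "0 10 -0.9 0 0;0 20 -1.8 0 0;0 28 -2.6 0 0;0 36 -3.3 0 0;0 44 -4 0 0;0 50 -4.6 0 0"

```text
time_s: 6.45
position: [0.5931, -0.0141, 0.1257]
tcp_rot: [[-0.996, 0.092, -0.0], [0.092, 0.996, -0.0], [0.0, -0.0, -1.0]]
force: [-2.1, -0.2, -1.3]
opening: 0.005
grasp_force: 1.0
```

The crown is in contact, with about 2 N of reaction. I'll continue past the over-centre point.

>>> drive_tool:
  deltas: "0 8 -0.7 0 0;0 16 -1.5 0 0;0 24 -2.2 0 0;0 32 -3 0 0;0 40 -3.7 0 0;0 46 -4.2 0 0;0 50 -4.6 0 0;0 50 -4.6 0 0"

```text
time_s: 7.25
position: [0.6454, -0.0195, 0.1267]
tcp_rot: [[-0.996, 0.092, 0.005], [0.092, 0.996, -0.001], [-0.006, -0.001, -1.0]]
force: [-0.5, 0.0, 0.1]
opening: 0.007
grasp_force: 0.0
```

>>> drive_tool:
  deltas: "0 50 -4.6 0 0;0 50 -4.6 40 0;0 0 0 90 0;0 -50 5 120 0;0 -100 10 120 0;0 -150 14 120 0;0 -150 14 120 0;0 -150 14 120 0"

```text
time_s: 8.05
position: [0.4891, -0.004, 0.2467]
tcp_rot: [[-0.996, 0.092, -0.0], [0.092, 0.996, -0.0], [0.0, -0.0, -1.0]]
force: [0.4, -0.6, -0.5]
opening: 0.006
grasp_force: 0.0
```

Run:
```python
from h import *
import cv2
s=bot.read_state();print(s['time_s'],s['position'],s['force'])
t=imaging.capture('side');u=imaging.capture('top')
a=cv2.resize(t[170:225,310:360],None,fx=8,fy=8,interpolation=cv2.INTER_CUBIC)
b=cv2.resize(u[165:220,295:345],None,fx=8,fy=8,interpolation=cv2.INTER_CUBIC)
cv2.imwrite('pics/s3.png',cv2.cvtColor(np.hstack([a,b]),cv2.COLOR_RGB2BGR))
```

```text
8.05 [ 0.48913436 -0.0040335   0.24671629] [ 0.41830922 -0.60600334 -0.45788881]
```

View pics/s3.png

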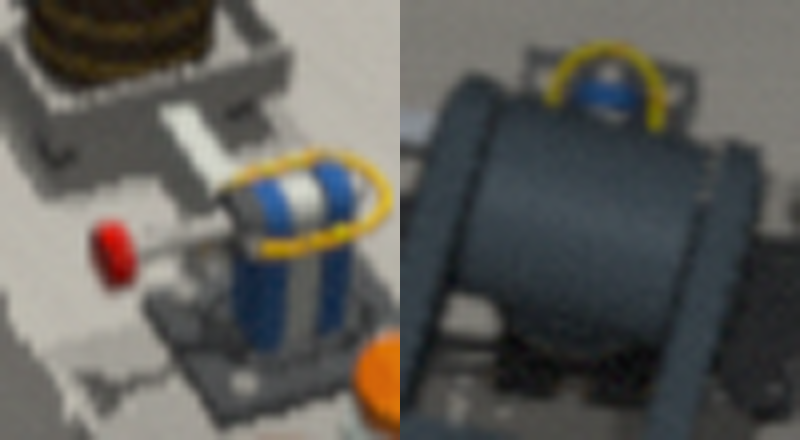

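The ring lies around the fork with its crown at side crop (385,200), and the knob is unmoved at (113,253). I'll check that the crown is level and that the knob sits where a home pin puts it.

Run:
```python
from h import *
a=np.array([.9957,-.092,0]);f=np.array([.6196,-.0165,.085])
cr=lambda P:((proj('side',P)[0]-310)*8,(proj('side',P)[1]-170)*8)
h=f-.03*a
for t in(0,.12,.3,.5):print(t,cr(h+.072*(np.cos(t)*a+np.sin(t)*np.array([0,0,1]))))
for p in(0,.003,.008):print('knob',p,cr(f-(.091+p)*a))
```

```text
0 (np.float64(381.1064182447076), np.float64(178.59356843433034))
0.12 (np.float64(381.7047112866394), np.float64(164.72474043656462))
0.3 (np.float64(378.80053749798435), np.float64(145.20469680361361))
0.5 (np.float64(370.236508363304), np.float64(126.02699972060395))
knob 0 (np.float64(115.73242255050127), np.float64(254.77297110315249))
knob 0.003 (np.float64(109.556847165205), np.float64(256.5457583830721))
knob 0.008 (np.float64(99.2450121476395), np.float64(259.50591817567965))
```

Both agree with pin home and ring shut: the knob is within 1 mm, and the crown is at least as low as level.

```bash
python3 -c "
from rig import bot
print(bot.hand_in())"
```

```text
the job is handed in; nothing more can be done
None
```

The linchpin was pushed home and then the yellow ring swung over its end and snapped shut, confirmed by the camera to within about 1 mm on the knob. I handed the job in at about 8 s; the hand-in gave no verdict.

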